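Switch off the block heater and hold its hood open

TASK

Turn the heater's temperature knob fully anticlockwise to its end stop so that the heat is off, and only then raise the heater's hinged hood by its orange bar handle and hold it open at 45 degrees, so that a colleague can take out the hot vials. The hood falls shut by itself, so finish while still holding it steady at 45 degrees with the gripper; leave the other things on the bench where they stand.

Things in the scene. Friction and masses are not known exactly. Their poses are not given: they have to be found in the camera images.
- heater: Fixed white block heater, 220 (x) x 240 (y) x 100 mm high, with an aluminium block of amber vials inside, seen through its hood. Origin: centre of the underside; its -x side (green stripe) is the front. Turned up to 0.3 rad about vertical.
- lid (a joint): Opening angle of the hood, rad: 0 shut (level), 0.785 = 45 degrees, stop at 1.35. Grey frame with a clear pane, 220 x 240 x 12 mm, about 0.5 kg, hinged along the heater's back top edge so that its front rises; it falls shut from any angle when let go (about 2.5 N upward at the handle carries it). Underside 100 mm above the bench when shut.
- lid_handle (a point): Middle of the hood's handle: orange round bar, 14 mm thick, 126 mm long, parallel to the hinge, on a sloping arm at each end. Hood shut, it lies 250 mm in front of the hinge point and 45 mm higher (arc radius 254 mm), 30 mm in front of the hood's front edge, 33 mm above its top. 146 mm above the bench when shut, 309 mm at 45 degrees. x: to the hinge when shut; axes turn with the hood.
- lid_hinge (a point): Middle of the hood's hinge axis, 110 mm behind the heater's centre and 100 mm above the bench. y axis along the hinge; the axes turn with the hood.
- controller: Fixed white controller box, 130 (x) x 120 (y) x 85 mm high, to the left or right of the heater (the grey pump stands on the other side), with the knob in the middle of its top. Origin: centre of the underside; front (black display, green stripe) at -x. A red tick on top, in front of the knob, marks off; black ticks run clockwise from it.
- knob (a joint): Angle of the knob in rad: 0 at the anticlockwise end stop (off: the white pointer line on the grip points to the controller's front, its -x, at the red tick), growing as it turns clockwise seen from above, up to 2.4. It stays where it is left, turns with about 0.04 N m, and starts between 0.6 and 1.5.
- knob_grip (a point): On the knob's vertical axis at the height to grip, 122 mm above the bench. Black knob: round foot 44 mm across, with an upright bar grip 42 mm long (along this point's x), 14 mm thick (along y), its top 129 mm above the bench. The axes turn with the knob; the white pointer line is at the -x end of the bar.
- pump: Bystander: loose grey vacuum pump, 130 x 120 x 136 mm high, about 3 kg. Origin: centre of the underside.
- reagent: Bystander: loose amber bottle, 72 mm across, 160 mm high. Origin: centre of the underside.
- flask: Bystander: loose green-tinted conical flask, 84 mm across, 115 mm high. Origin: centre of the underside.
- beaker: Bystander: loose glass beaker, 72 mm across, 85 mm high. Origin: centre of the underside.
- vial_rack: Bystander: loose blue rack of small vials, 70 x 120 mm, 67 mm high. Origin: centre of the underside.
- jar: Bystander: loose white jar with red cap, 60 mm across, 70 mm high. Origin: centre of the underside.
There are look-alikes about, which are no part of the job. Leave any blue or purple look-alike of the controller alone.

How it is judged (in metres and radians):
On the way, in this order (a step that is already met when the one before it is completed fails the run):
1. the knob is turned to its anticlockwise end stop while the hood is still shut (value of joint knob below 0.08 rad and value of joint lid below 0.1 rad), for 0.2 s.
2. the hood is held open by the gripper at 45 degrees (value of joint lid between 0.681 and 0.89 rad and contact force between the fingers and lid above 0.8 N), for 0.2 s.
At the end, for the whole second after the job is handed in: The knob is at its anticlockwise end stop (within 0.08 rad), and the gripper's fingers hold the hood still (under 0.1 rad/s, finger contact above 0.8 N) at 45 degrees, within 6 degrees; no bystander touches the hood (all of step 2 and velocity of joint lid between -0.1 and 0.1 rad/s and value of joint knob below 0.08 rad and contact force between lid and pump below 0.3 N and contact force between lid and reagent below 0.3 N and contact force between lid and flask below 0.3 N and contact force between lid and beaker below 0.3 N and contact force between lid and vial_rack below 0.3 N and contact force between lid and jar below 0.3 N); the arm keeps its last pose, push and grip.
It fails at once if the hood is raised while the heat is still on (value of joint each of lid, knob above 0.15 rad).
It fails at once if a bystander is shifted by more than 30 mm or knocked over (distance of any of pump, reagent, flask, beaker, vial_rack, jar from where it was at the start of the episode above 0.03 m or angle between any of pump, reagent, flask, beaker, vial_rack, jar's own z axis and vertical above 0.4 rad).
It also fails if it takes over 54 s, if anything falls off the work surface, if the arm or the gripper's body presses on something with over 40 N, if the wrist force passes 120 N, or if a joint passes its speed limit or range.

ROBOT

A 6-joint arm with a two-finger parallel gripper is mounted at the origin on the work surface. World frame = base frame: x ahead of the robot, y to its left, z up, the work surface at z = 0. Lengths are in mm, angles in rad, forces in N, time in s.
With the tool pointing down it reaches from about 350 to 950 mm from the base axis. Payload 17.4 kg.
Tool frame: the origin (TCP) lies midway between the tips of the shut fingers; the grasp point (between the pads) lies 19 mm behind it; z points along the fingers, y is the line along which they close (so a half turn about z gives the same grasp; the last joint's range is limited). The gripper opens to 93 mm and grips with 3 to 60 N. Pads are 15 mm wide; open, the fingers measure 128 mm over their backs; the gripper's body (75 mm by 188 mm) begins 65 mm behind the grasp point.
Start: joints at [-1.307, 0.116, 1.442, -0, 1.584, -0.038], TCP at [200.627, -644.501, 218.646] pointing down, gripper open.
Joint ranges: [-2.83, 2.83], [-0.83, 2.19], [0.07, 2.5], [-1.14, 4.28], [0.01, 3], [-2.97, 2.97]. Speed limits (rad/s): [1.89, 1.89, 2.22, 3.14, 3.14, 3.14].

INTERFACE

Orientations are given as a unit quaternion [x, y, z, w].
In Python, from cell import manip gives the robot as it stands.
- The arm moves only by the tool jog_arm, never from a script. Its argument "commands" is text: rows parted by semicolons, each of 4 numbers parted by spaces: the shift along the tool's x, y, z normalised to -1 to 1, where 1 is 0.02 m, then the turn about the tool's z normalised to -1 to 1, where 1 is 0.15 rad. In form: x y z turn; .... A call has 1 to 5 rows; each row shifts and turns the commanded pose from where the row before left it, along the tool's axes as they then stand; what a row does not reach is not made up. A row lasts 1/10 s, in which the tool goes at most 50 mm and 8.59 degrees, less where a joint would pass 70% of its speed; a pose out of reach is approached as far as the arm can. A call with a number of a shift or a turn outside -1 to 1 is refused whole. A call with a gripper value outside its range is refused whole. "claw" is the gripper command: -1 is fully open, 1 is shut, values between are in proportion, set as the call begins (left out, the last holds). The fingers move at their own pace and stop on an object; the grip force is fixed at half the most. Time passes only in rows, so rows that do not move let the fingers close. It gives the time, the measured TCP pose, the force, the opening and the grip force at its end, in the units of the state.
- manip.get_state(): the state, without advancing time (a new reading comes with each control period).
- manip.snapshot(name): name is "scene" or "side" or "wrist"; returns a dict with "image" (384x512x3 uint8, red, green, blue), "fx", "fy", "cx", "cy" (pixels), "T" (4x4, takes a point from camera to world coordinates). Camera axes: x right, y down, z forward; pixel columns grow to the right and rows downward; lengths in mm; the calibration is good to about 2 mm. A picture is of the moment at which its call begins. There is no depth.
- manip.job_done(): hands the job in; it is judged then, once.
The state is a dict: "time_s": time; "q": joint angles; "dq": joint speeds; "joint_torque": joint torques, N m; "tcp_pos": TCP position; "tool_rot": TCP orientation; "wrist_force": force on the tool from outside, world axes, zero at the start; "moment": the same for the moment, N m; "finger_gap": finger opening in mm; "gripper_force": force on a finger pad.
Only numpy, scipy, OpenCV 4.12 (cv2) and the standard library are available. Lean on these libraries where they do the work, as an engineer would, in place of code of your own. Each camera call takes 0.05 s, during which the arm holds its last target. There are 200 camera calls.

## Working session

There is one attempt and no reset: what is moved stays moved. The work goes in short steps, Python scripts to look and compute and a tool call to move; the robot and the scene stay as the last step left them, time stands still between calls to the robot, and variables do not carry over. Pictures are saved under pics/ and viewed, at most 10 in all, crops included, and the job is handed in when it is done.

Besides the shell and the picture viewer there is one more tool, called after "Request:" as name(argument=value, ...) on one line, values as JSON. jog_arm: Moves the arm, as the interface text tells. Scaled input: -1 to 1 covers 0.02 m each way for a shift and 0.15 rad each way for a turn. Its arguments: {"type":"object","properties":{"commands":{"type":"string"},"claw":{"type":"number"}},"required":["commands"]}

```bash
mkdir -p pics; cat > h.py <<'E'
import numpy as np, cv2
from cell import manip
def snap(n,f):
    s=manip.snapshot(n); cv2.imwrite(f'pics/{f}.png',s['image'][:,:,::-1]); np.savez(f'pics/{f}.npz',**s); return s
def ray(s,u,v):
    T=np.array(s['T']); d=T[:3,:3]@np.array([(u-s['cx'])/s['fx'],(v-s['cy'])/s['fy'],1]); return T[:3,3],d
def plane(s,u,v,z):
    o,d=ray(s,u,v); return (o+d*(z-o[2])/d[2]).round(1)
def proj(s,p):
    T=np.array(s['T']); c=T[:3,:3].T@(np.array(p)-T[:3,3]); return (s['fx']*c[0]/c[2]+s['cx'],s['fy']*c[1]/c[2]+s['cy'])
E
python3 - <<'E'
from h import *
a=snap('scene','scene0'); b=snap('side','side0')
for s in (a,b): print(np.array(s['T']).round(2), s['fx'],s['cx'],s['cy'])
print(manip.get_state())
cv2.imwrite('pics/both.png',np.vstack([a['image'],b['image']])[:,:,::-1][:,:])
E
```

```text
[[-8.9000e-01  3.9000e-01 -2.4000e-01  8.4948e+02]
 [ 4.5000e-01  7.7000e-01 -4.5000e-01  5.8227e+02]
 [ 1.0000e-02 -5.1000e-01 -8.6000e-01  1.2407e+03]
 [ 0.0000e+00  0.0000e+00  0.0000e+00  1.0000e+00]] 393.4628372119123 255.9477405931593 190.25715926602615
[[ 8.40000e-01 -3.60000e-01  4.10000e-01 -2.69650e+02]
 [-5.40000e-01 -5.70000e-01  6.20000e-01 -1.20365e+03]
 [ 1.00000e-02 -7.40000e-01 -6.70000e-01  1.35968e+03]
 [ 0.00000e+00  0.00000e+00  0.00000e+00  1.00000e+00]] 495.8976378385836 252.16728252964862 194.4653679765068
{'time_s': 0.1, 'q': array([-1.30678253e+00,  1.16441450e-01,  1.44216396e+00,  1.37457912e-05,
        1.58397379e+00, -3.77926014e-02]), 'dq': array([-2.61431684e-04,  1.54004626e-04, -1.74986157e-03,  1.07124714e-03,
        2.05416020e-05, -2.24390595e-04]), 'joint_torque': array([ 2.07223675e-03, -7.22891808e+01, -6.23864365e+01,  7.82416645e-02,
        2.27580249e-02, -4.10415953e-05]), 'tcp_pos': array([ 200.59839991, -644.33350176,  217.99810454]), 'tool_rot': array([ 9.88635568e-01,  1.50331199e-01, -4.88474606e-05, -4.90899908e-04]), 'wrist_force': array([-0.49271977, -0.6208501 , -0.1166425 ]), 'moment': array([ 0.01412853, -0.02652429,  0.02677365]), 'gripper_force': 0.0, 'finger_gap': 92.73423105624099}
```

View pics/scene0.png

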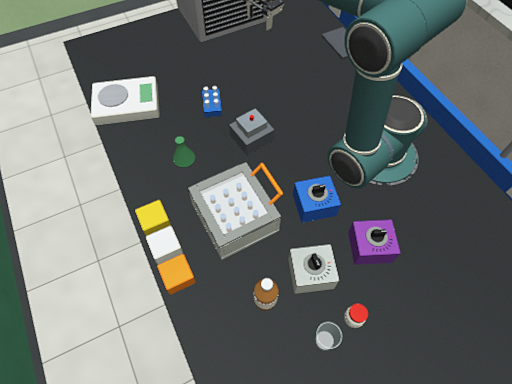

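View pics/side0.png

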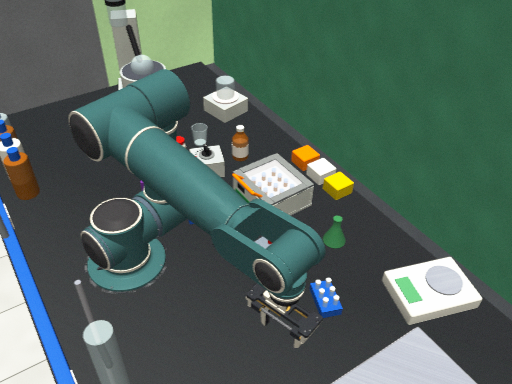

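The scene view shows three knob boxes: white at (314,268), blue at (317,198) and purple at (375,240). By the description, the white one is the controller. The heater is at (235,208) with its orange bar at about (266,183). The orange block at (175,273) is a look-alike in colour only. Next I'll measure these and check them in a crop.

```bash
python3 - <<'E'
from h import *
s=dict(np.load('pics/scene0.npz')); im=s['image']
c=np.hstack([cv2.resize(im[235:300,280:345],None,fx=6,fy=6,interpolation=cv2.INTER_CUBIC),cv2.resize(im[155:220,240:305],None,fx=6,fy=6,interpolation=cv2.INTER_CUBIC)])
cv2.imwrite('pics/crop1.png',c[:,:,::-1])
hsv=cv2.cvtColor(im,cv2.COLOR_RGB2HSV)
m=((hsv[...,0]<20)&(hsv[...,1]>180)&(hsv[...,2]>120)).astype(np.uint8); m[:,300:]=0;m[220:]=0;m[:150]=0
ys,xs=np.nonzero(m); print('orange',xs.min(),xs.max(),ys.min(),ys.max())
# heater top corners z=112 approx 
for n,(u,v,z) in dict(hL=(264,165,146),hR=(281,190,146),knob=(315,261,129),cf=(0,0,0)).items(): print(n,plane(s,u,v,z))
for n,(u,v) in dict(beaker=(328,340),jar=(356,318),reagent=(266,300),flask=(184,160),rack=(212,108),pump=(252,135)).items(): print(n,plane(s,u,v,0))
E
```

```text
orange 251 282 163 203
hL [478.4 -66.  146. ]
hR [474.5  45.3 146. ]
knob [496.9 297.3 129. ]
cf [ 1159.  -1653.7     0. ]
beaker [551.  494.5   0. ]
jar [439.4 479.1   0. ]
reagent [661.  304.8   0. ]
flask [ 692.1 -310.6    0. ]
rack [ 489.7 -504.6    0. ]
pump [ 404.7 -302.2    0. ]
```

View pics/crop1.png

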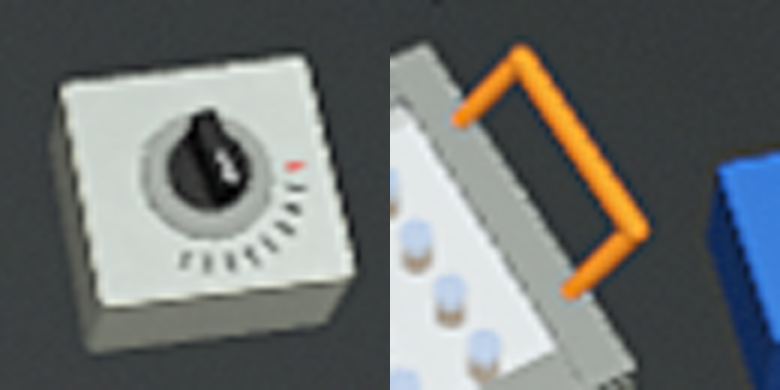

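The crop confirms the white controller. Its red tick is at about (329,263) and the knob centre at about (315,262). The knob pointer lies between right and down in the picture. The handle bar runs from (262,163) to (282,193).

```bash
cat >> h.py <<'E'
def yaw():
    x,y,z,w=manip.get_state()['tool_rot']; return np.arctan2(2*(x*y+z*w),1-2*(y*y+z*z))
def plan(p,yw,n,zrow=None):
    """equal rows to p(mm), yaw: per-row normalised commands"""
    st=manip.get_state(); d=np.array(p)-st['tcp_pos']; y0=yaw(); dy=(yw-y0+np.pi)%(2*np.pi)-np.pi
    print('from',st['tcp_pos'].round(1),round(y0,3),'d',d.round(1),'dyaw',round(dy,3),'t',round(st['time_s'],2))
    for i in range(n):
        a=y0+dy*i/n; c,s=np.cos(a),np.sin(a); e=d/n/20
        print(np.round([c*e[0]+s*e[1], s*e[0]-c*e[1], -e[2], -dy/n/.15],2),end=';')
    print()
E
python3 - <<'E'
from h import *
s=dict(np.load('pics/scene0.npz'))
C=np.array([plane(s,280+u/6,235+v/6,85) for u,v in [(62,85),(303,57),(353,272),(103,303)]]);print(C,C.mean(0))
t=plane(s,329.2,262.7,85);print('tick',t)
for a,b in((0,1),(3,2)): d=C[b]-C[a];print('front dir',np.arctan2(d[1],d[0]))
for a,b in((0,3),(1,2)): d=C[b]-C[a];print('y dir',np.arctan2(d[1],d[0])-np.pi/2)
L=plane(s,240+130/6-.7,155+53/6+1,146);R=plane(s,240+245/6,155+228/6,146);print(L,R,(L+R)/2,'hyaw',np.arctan2((R-L)[1],(R-L)[0])-np.pi/2, np.linalg.norm(R-L))
plan([470,250,240],1.4,46)
E
```

```text
[[531.7 217.6  85. ]
 [410.5 261.2  85. ]
 [450.7 370.8  85. ]
 [570.7 327.7  85. ]] [490.9   294.325  85.   ]
tick [446.7 310.5  85. ]
front dir 2.7962708270945202
front dir 2.796774993119722
y dir -0.34043237745957833
y dir -0.35155202685928755
[487.2 -71.2 146. ] [480.4  54.9 146. ] [483.8   -8.15 146.  ] hyaw 0.05387327606961678 126.2832134529368
from [ 200.6 -644.3  218. ] 0.302 d [269.4 894.3  22. ] dyaw 1.098 t 0.1
[ 0.57 -0.84 -0.02 -0.16];[ 0.59 -0.83 -0.02 -0.16];[ 0.61 -0.81 -0.02 -0.16];[ 0.63 -0.8  -0.02 -0.16];[ 0.65 -0.78 -0.02 -0.16];[ 0.66 -0.77 -0.02 -0.16];[ 0.68 -0.75 -0.02 -0.16];[ 0.7  -0.73 -0.02 -0.16];[ 0.72 -0.72 -0.02 -0.16];[ 0.73 -0.7  -0.02 -0.16];[ 0.75 -0.68 -0.02 -0.16];[ 0.77 -0.66 -0.02 -0.16];[ 0.78 -0.65 -0.02 -0.16];[ 0.8  -0.63 -0.02 -0.16];[ 0.81 -0.61 -0.02 -0.16];[ 0.83 -0.59 -0.02 -0.16];[ 0.84 -0.57 -0.02 -0.16];[ 0.85 -0.55 -0.02 -0.16];[ 0.87 -0.53 -0.02 -0.16];[ 0.88 -0.51 -0.02 -0.16];[ 0.89 -0.49 -0.02 -0.16];[ 0.9  -0.46 -0.02 -0.16];[ 0.91 -0.44 -0.02 -0.16];[ 0.92 -0.42 -0.02 -0.16];[ 0.93 -0.4  -0.02 -0.16];[ 0.94 -0.38 -0.02 -0.16];[ 0.95 -0.35 -0.02 -0.16];[ 0.96 -0.33 -0.02 -0.16];[ 0.97 -0.31 -0.02 -0.16];[ 0.97 -0.28 -0.02 -0.16];[ 0.98 -0.26 -0.02 -0.16];[ 0.99 -0.24 -0.02 -0.16];[ 0.99 -0.21 -0.02 -0.16];[ 1.   -0.19 -0.02 -0.16];[ 1.   -0.17 -0.02 -0.16];[ 1.01 -0.14 -0.02 -0.16];[ 1.01 -0.12 -0.02 -0.16];[ 1.01 -0.09 -0.02 -0.16];[ 1.01 -0.07 -0.02 -0.16];[ 1.01 -0.05 -0.02 -0.16];[ 1.02 -0.02 -0.02 -0.16];[ 1.02  0.   -0.02 -0.16];[ 1.01  0.03 -0.02 -0.16];[ 1.01  0.05 -0.02 -0.16];[ 1.01  0.08 -0.02 -0.16];[ 1.01  0.1  -0.02 -0.16];
```

Request:
jog_arm(commands="0.68 -1 -0.05 0; 0.68 -1 -0.05 0; 0.68 -1 -0.05 0; 0.68 -1 -0.05 0; 0.68 -1 -0.05 0", claw=-1)

```text
time_s: 0.6
tcp_pos: [236.0, -527.7, 223.3]
tool_rot: [0.989, 0.15, -0.0, -0.0]
wrist_force: [0.0, -0.4, 0.2]
finger_gap: 92.9
gripper_force: 0.0
```

Request:
jog_arm(commands="0.68 -1 -0.05 0; 0.68 -1 -0.05 0; 0.68 -1 -0.05 0; 0.68 -1 -0.05 0; 0.68 -1 -0.05 0")

```text
time_s: 1.1
tcp_pos: [271.1, -412.1, 228.4]
tool_rot: [0.989, 0.15, -0.0, -0.0]
wrist_force: [0.3, 0.0, 0.5]
finger_gap: 92.7
gripper_force: 0.0
```

Request:
jog_arm(commands="0.68 -1 -0.05 0; 0.68 -1 -0.05 0; 0.68 -1 -0.05 0; 0.68 -1 -0.05 0; 0.68 -1 -0.05 0")

```text
time_s: 1.6
tcp_pos: [306.3, -296.4, 233.5]
tool_rot: [0.989, 0.15, -0.0, -0.0]
wrist_force: [0.3, 0.6, -0.2]
finger_gap: 93.1
gripper_force: 0.0
```

Request:
jog_arm(commands="0.68 -1 -0.05 0; 0.68 -1 -0.05 0; 0.68 -1 -0.05 0; 0.68 -1 -0.05 0; 0.68 -1 -0.05 0")

```text
time_s: 2.1
tcp_pos: [341.5, -180.7, 238.5]
tool_rot: [0.989, 0.15, -0.0, -0.0]
wrist_force: [0.5, -0.1, 0.8]
finger_gap: 93.2
gripper_force: 0.0
```

Request:
jog_arm(commands="0.68 -1 0 0; 0.68 -1 0 0; 0.68 -1 0 0; 0.68 -1 0 0; 0.68 -1 0 0")

```text
time_s: 2.6
tcp_pos: [376.7, -65.0, 238.5]
tool_rot: [0.989, 0.15, -0.0, -0.0]
wrist_force: [0.8, -0.7, 0.1]
finger_gap: 93.0
gripper_force: 0.0
```

Request:
jog_arm(commands="0.68 -1 0 0; 0.68 -1 0 0; 0.68 -1 0 0; 0.68 -1 0 0; 0.68 -1 0 0")

```text
time_s: 3.1
tcp_pos: [411.9, 50.7, 238.5]
tool_rot: [0.989, 0.15, -0.0, 0.0]
wrist_force: [1.2, -0.1, -0.3]
finger_gap: 92.6
gripper_force: 0.0
```

```bash
python3 - <<'E'
from h import *
plan([475,255,240],1.4,10)
E
```

```text
from [411.9  50.7 238.5] 0.302 d [ 63.1 204.3   1.5] dyaw 1.098 t 3.1
[ 0.61 -0.88 -0.01 -0.73];[ 0.7  -0.81 -0.01 -0.73];[ 0.78 -0.73 -0.01 -0.73];[ 0.86 -0.64 -0.01 -0.73];[ 0.92 -0.54 -0.01 -0.73];[ 0.98 -0.44 -0.01 -0.73];[ 1.02 -0.33 -0.01 -0.73];[ 1.05 -0.21 -0.01 -0.73];[ 1.06 -0.1  -0.01 -0.73];[ 1.07  0.02 -0.01 -0.73];
```

Request:
jog_arm(commands="0.61 -0.88 0 -0.73; 0.7 -0.81 0 -0.73; 0.78 -0.73 0 -0.73; 0.86 -0.64 0 -0.73; 0.92 -0.54 0 -0.73")

```text
time_s: 3.6
tcp_pos: [443.6, 152.7, 238.4]
tool_rot: [0.91, 0.414, -0.0, -0.0]
wrist_force: [0.5, -0.9, 0.9]
finger_gap: 92.9
gripper_force: 0.0
```

Request:
jog_arm(commands="0.98 -0.44 0 -0.73; 1 -0.33 0 -0.73; 1 -0.21 0 -0.73; 1 -0.1 0 -0.73; 1 0.02 0 -0.73")

```text
time_s: 4.1
tcp_pos: [473.7, 251.2, 238.3]
tool_rot: [0.764, 0.645, -0.0, -0.0]
wrist_force: [0.4, 0.1, -0.2]
finger_gap: 92.9
gripper_force: 0.0
```

```bash
python3 - <<'E'
from h import *
w=snap('wrist','w1'); print(np.array(w['T']).round(2),w['fx'],manip.get_state()['tcp_pos'],yaw())
print(proj(w,[491,294,122]),proj(w,[491,294,85]))
E
```

```text
[[ 9.9000e-01 -1.6000e-01 -5.0000e-02  4.8754e+02]
 [-1.7000e-01 -9.5000e-01 -2.7000e-01  3.2810e+02]
 [ 0.0000e+00  2.8000e-01 -9.6000e-01  4.0489e+02]
 [ 0.0000e+00  0.0000e+00  0.0000e+00  1.0000e+00]] 322.2282540912945 [474.19342743 253.06934807 237.91996676] 1.409261019147284
(np.float64(265.1890755725089), np.float64(141.1317080295009)) (np.float64(264.01084112078104), np.float64(136.70240640857378))
```

View pics/w1.png

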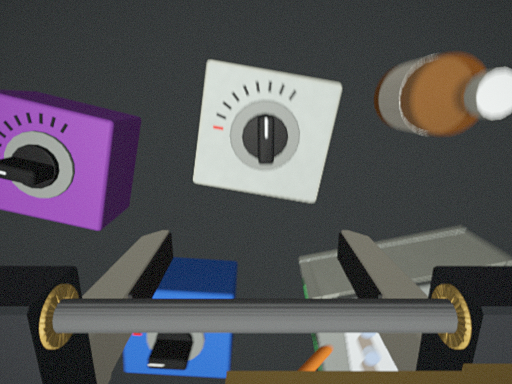

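The wrist view shows the white controller with its knob ring centred at about (265,136). The bar runs from (266,115) to (266,160), with the white pointer at the upper end. The red tick is at (218,128).

```bash
python3 - <<'E'
from h import *
w=dict(np.load('pics/w1.npz'))
a=plane(w,266.3,115,129);b=plane(w,265.7,160,129);c=plane(w,265,135,89);t=plane(w,218,128,85)
print(a,b,(a+b)/2,c,t); d=a-b; by=np.arctan2(d[1],d[0]); e=(t-c); f=np.arctan2(e[1],e[0]); print('bar yaw',by,'front',f,2.797,'theta',2.797-by)
plan([491,294,165],by,4)
E
```

```text
[495.3 316.  129. ] [488.8 278.8 129. ] [492.05 297.4  129.  ] [492.2 295.9  89. ] [448.1 309.8  85. ]
bar yaw 1.3978115015495276 front 2.8362564935177423 2.797 theta 1.3991884984504726
from [474.2 253.1 237.9] 1.409 d [ 16.8  40.9 -72.9] dyaw -0.011 t 4.15
[0.54 0.13 0.91 0.02];[0.54 0.12 0.91 0.02];[0.54 0.12 0.91 0.02];[0.54 0.12 0.91 0.02];
```

Request:
jog_arm(commands="0.76 0.18 0.8 0; 0.76 0.18 0.8 0; 0.76 0.18 0.8 0; 0 0 1 0; 0 0 1 0")

```text
time_s: 4.65
tcp_pos: [492.1, 293.5, 149.5]
tool_rot: [0.766, 0.643, -0.0, -0.0]
wrist_force: [-0.5, -0.2, 0.2]
finger_gap: 93.1
gripper_force: 0.0
```

Request:
jog_arm(commands="0 0 1 0; 0 0 0.9 0; 0 0 0.4 0; 0 0 0 0")

```text
time_s: 5.05
tcp_pos: [491.8, 293.1, 103.6]
tool_rot: [0.766, 0.643, -0.001, -0.0]
wrist_force: [-0.6, 0.0, -0.0]
finger_gap: 92.9
gripper_force: 0.0
```

Request:
jog_arm(commands="0 0 0 0; 0 0 0 0; 0 0 0 0; 0 0 0 0; 0 0 0 0", claw=1)

```text
time_s: 5.55
tcp_pos: [492.3, 293.5, 104.9]
tool_rot: [0.766, 0.643, 0.0, 0.0]
wrist_force: [0.5, 0.5, -0.2]
finger_gap: 57.6
gripper_force: 0.0
```

```bash
python3 - <<'E'
from h import *
print(yaw(),manip.get_state())
E
```

```text
1.3967997297727952 {'time_s': 5.55, 'q': array([ 4.93058599e-01, -5.17511408e-02,  1.79965823e+00, -2.50008109e-05,
        1.39336065e+00,  6.67059629e-01]), 'dq': array([ 0.0003338 ,  0.00135851,  0.00144888,  0.00041295,  0.00082945,
       -0.00044847]), 'joint_torque': array([-6.57559780e-03, -5.55622745e+01, -5.99402511e+01,  6.99680625e-02,
       -3.49256792e-02,  1.16478299e-03]), 'tcp_pos': array([492.30796069, 293.46813969, 104.91258001]), 'tool_rot': array([7.65872041e-01, 6.42992994e-01, 1.56532004e-04, 4.51701752e-05]), 'wrist_force': array([ 0.4750189 ,  0.50214825, -0.2287962 ]), 'moment': array([-0.00626894, -0.07149401,  0.03484197]), 'gripper_force': 0.0, 'finger_gap': 57.630703849661444}
```

Request:
jog_arm(commands="0.13 0 0 0; 0 0 0 0; 0 0 0 0; 0 0 0 0; 0 0 0 0", claw=1)

```text
time_s: 6.05
tcp_pos: [492.7, 296.0, 104.6]
tool_rot: [0.766, 0.643, -0.0, -0.0]
wrist_force: [-0.1, 0.3, 0.1]
finger_gap: 17.5
gripper_force: 0.0
```

Request:
jog_arm(commands="0 0 0 0; 0 0 0 0; 0 0 0 0; 0 0 0 0")

```text
time_s: 6.45
tcp_pos: [491.4, 296.3, 104.6]
tool_rot: [0.766, 0.643, -0.001, -0.001]
wrist_force: [-12.0, 0.4, 5.4]
finger_gap: 13.4
gripper_force: 30.0
```

Request:
jog_arm(commands="0 -0.06 0 -0.5; 0 0 0 -0.9; 0 0 0 -0.9; 0 0 0 -0.9; 0 0 0 -0.9")

```text
time_s: 6.95
tcp_pos: [489.6, 296.1, 104.6]
tool_rot: [0.533, 0.846, -0.002, -0.002]
wrist_force: [-21.4, -3.4, 10.8]
finger_gap: 13.5
gripper_force: 30.0
```

Request:
jog_arm(commands="0 0 0 -0.9; 0 0 0 -0.9; 0 0 0 -0.9; 0 0 0 -0.9; 0 0 0 -0.9")

```text
time_s: 7.45
tcp_pos: [488.4, 294.8, 104.5]
tool_rot: [0.223, 0.975, -0.003, -0.003]
wrist_force: [-33.8, -17.9, 18.9]
finger_gap: 13.8
gripper_force: 30.0
```

```bash
python3 - <<'E'
from h import *
s=manip.get_state();print(yaw(),s['moment'],s['wrist_force'],s['q'][5])
E
```

```text
2.692450264519378 [-3.18353544  5.87596775 -0.1528119 ] [-33.80208964 -17.8696678   18.85427973] -0.6235320678891243
```

Request:
jog_arm(commands="0.05 -0.08 0 -0.2; 0.05 -0.08 0 -0.3; 0 0 0 -0.2; 0 0 0 0")

```text
time_s: 7.85
tcp_pos: [487.8, 294.3, 104.6]
tool_rot: [0.173, 0.985, -0.0, -0.001]
wrist_force: [-5.8, 0.5, 2.7]
finger_gap: 13.6
gripper_force: 30.0
```

```bash
python3 - <<'E'
from h import *
s=manip.get_state();print(yaw(),s['moment'],s['wrist_force'],s['q'][5])
w=snap('wrist','w2')
cv2.imwrite('pics/w2c.png',cv2.resize(w['image'][150:384,130:390],None,fx=2,fy=2)[:,:,::-1])
E
```

```text
2.7930547959124445 [0.27167502 0.99762538 0.01374038] [-5.81101383  0.46102869  2.70029105] -0.7247201583459248
```

View pics/w2c.png

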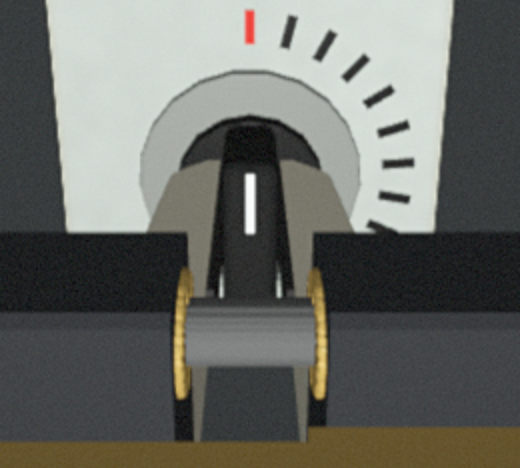

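The pointer at (250,203) lines up with the red tick at (250,27). I'll press a little further to confirm the end stop by moment.

Request:
jog_arm(commands="0 0 0 -0.2; 0 0 0 -0.2; 0 0 0 0; 0 0 0 0")

```text
time_s: 8.3
tcp_pos: [487.9, 294.2, 104.6]
tool_rot: [0.145, 0.989, -0.0, -0.001]
wrist_force: [-6.3, 0.9, 3.3]
finger_gap: 14.1
gripper_force: 30.8
```

```bash
python3 - <<'E'
from h import *
s=manip.get_state();print(yaw(),s['moment'],s['wrist_force'],s['q'])
E
```

```text
2.851370691387441 [ 0.24760051  0.84063366 -0.60888976] [-6.32351733  0.93072764  3.318471  ] [ 4.97501407e-01 -5.81007395e-02  1.80627184e+00  6.24263289e-04
  1.39451475e+00 -7.83182976e-01]
```

End stop confirmed by the 0.6 N m reaction moment. Next I release the knob and lift.

Request:
jog_arm(commands="0 0 0 0; 0 0 0 0; 0 0 0 0; 0 0 0 0; 0 0 0 0", claw=-1)

```text
time_s: 8.8
tcp_pos: [488.4, 294.1, 104.7]
tool_rot: [0.144, 0.99, 0.0, 0.0]
wrist_force: [0.2, 0.4, -0.4]
finger_gap: 49.5
gripper_force: 0.0
```

Request:
jog_arm(commands="0 0 -0.5 0; 0 0 -1 0; 0 0 -1 0; 0 0 -1 0; 0 0 -1 0")

```text
time_s: 9.3
tcp_pos: [488.4, 294.2, 196.4]
tool_rot: [0.144, 0.99, 0.0, 0.0]
wrist_force: [0.1, 0.9, -0.4]
finger_gap: 89.1
gripper_force: 0.0
```

Request:
jog_arm(commands="0 0 -1 0; 0 0 -1 0; 0 0 0 0")

```text
time_s: 9.6
tcp_pos: [489.0, 294.5, 238.3]
tool_rot: [0.144, 0.99, 0.001, 0.002]
wrist_force: [-0.1, 0.6, 0.5]
finger_gap: 92.8
gripper_force: 0.0
```

```bash
python3 - <<'E'
from h import *
w=snap('wrist','w3')
cv2.imwrite('pics/w3.png',w['image'][:,:,::-1])
plan([440,100,240],1.62,11)
E
```

```text
from [488.7 294.3 236.3] 2.852 d [ -48.7 -194.3    3.7] dyaw -1.232 t 9.65
[-0.04 -0.91 -0.02  0.75];[-0.14 -0.9  -0.02  0.75];[-0.24 -0.88 -0.02  0.75];[-0.34 -0.85 -0.02  0.75];[-0.43 -0.8  -0.02  0.75];[-0.52 -0.75 -0.02  0.75];[-0.6  -0.69 -0.02  0.75];[-0.67 -0.62 -0.02  0.75];[-0.74 -0.54 -0.02  0.75];[-0.79 -0.45 -0.02  0.75];[-0.84 -0.36 -0.02  0.75];
```

View pics/w3.png

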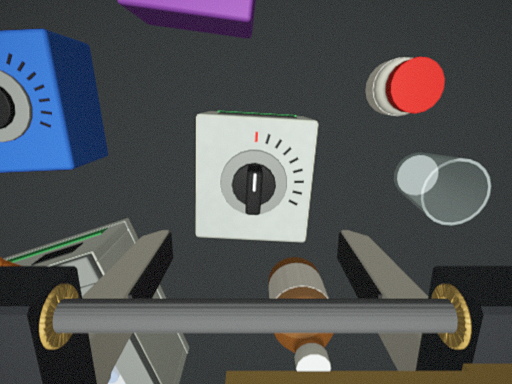

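The pointer (255,180) is in line with the red tick (256,136), so the knob is off. Next I travel towards the handle.

Request:
jog_arm(commands="-0.2 -0.9 0 0.75; -0.3 -0.88 0 0.75; -0.4 -0.85 0 0.75; -0.5 -0.8 0 0.75; -0.6 -0.75 0 0.75")

```text
time_s: 10.15
tcp_pos: [481.3, 199.7, 233.6]
tool_rot: [0.415, 0.91, -0.0, -0.0]
wrist_force: [-0.4, 0.7, 0.6]
finger_gap: 93.1
gripper_force: 0.0
```

Request:
jog_arm(commands="-0.7 -0.65 0 0.75; -0.8 -0.55 0 0.75; -0.85 -0.45 0 0.75; -0.9 -0.35 0 0.75; -0.95 -0.25 0 0.75")

```text
time_s: 10.65
tcp_pos: [481.4, 103.0, 233.6]
tool_rot: [0.652, 0.759, -0.0, -0.0]
wrist_force: [0.6, -0.0, 0.2]
finger_gap: 92.7
gripper_force: 0.0
```

```bash
python3 - <<'E'
from h import *
plan([478,-55,240],1.62,9)
E
```

```text
from [481.4 103.  233.6] 1.722 d [  -3.4 -158.     6.4] dyaw -0.102 t 10.65
[-0.86 -0.15 -0.04  0.08];[-0.87 -0.14 -0.04  0.08];[-0.87 -0.13 -0.04  0.08];[-0.87 -0.12 -0.04  0.08];[-0.87 -0.11 -0.04  0.08];[-0.87 -0.1  -0.04  0.08];[-0.87 -0.09 -0.04  0.08];[-0.87 -0.08 -0.04  0.08];[-0.87 -0.07 -0.04  0.08];
```

Request:
jog_arm(commands="-0.86 -0.15 0 0.08; -0.87 -0.14 0 0.08; -0.87 -0.13 0 0.08; -0.87 -0.12 0 0.08; -0.87 -0.11 0 0.08")

```text
time_s: 11.15
tcp_pos: [479.9, 15.3, 233.7]
tool_rot: [0.673, 0.74, -0.0, -0.0]
wrist_force: [0.1, 0.2, -0.1]
finger_gap: 93.0
gripper_force: 0.0
```

Request:
jog_arm(commands="-0.87 -0.1 0 0.08; -0.87 -0.09 0 0.08; -0.87 -0.08 0 0.08; -0.87 -0.07 0 0.04; 0 0 0 0")

```text
time_s: 11.65
tcp_pos: [478.6, -55.2, 233.7]
tool_rot: [0.688, 0.725, -0.0, -0.0]
wrist_force: [-0.2, 0.4, -0.2]
finger_gap: 92.8
gripper_force: 0.0
```

```bash
python3 - <<'E'
from h import *
w=snap('wrist','w4'); im=w['image']
hsv=cv2.cvtColor(im,cv2.COLOR_RGB2HSV)
m=((hsv[...,0]<20)&(hsv[...,1]>180)&(hsv[...,2]>120)).astype(np.uint8)
n,l,st,c=cv2.connectedComponentsWithStats(m)
for i in range(1,n):
    if st[i,4]>100: print(st[i],c[i])
print(proj(w,[484,-8,146]),yaw(),manip.get_state()['tcp_pos'])
E
```

```text
[ 254   45   64  181 3669] [272.17906787 131.39220496]
(np.float64(263.8154091120168), np.float64(142.95615157628856)) 1.6233404005358105 [478.66703956 -54.35193915 233.81217435]
```

View pics/w4.png

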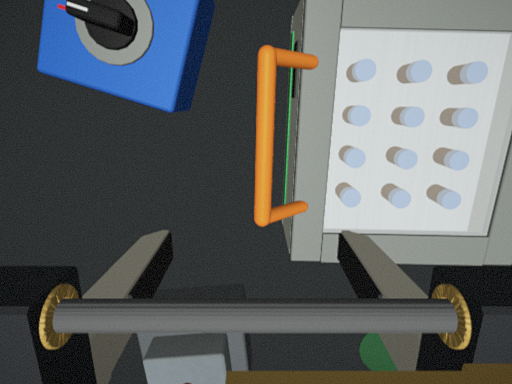

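The orange bar's axis runs from about (267,53) to (263,217), in front of the hood, with open finger room on both sides.

```bash
python3 - <<'E'
from h import *
w=dict(np.load('pics/w4.npz'))
a=plane(w,267,53,146);b=plane(w,263,217,146);print(a,b,(a+b)/2);d=a-b;y=np.arctan2(d[1],d[0]);print(y,np.linalg.norm(d),plane(w,178,110,85),plane(w,60,8,129))
m=(a+b)/2
plan([m[0],m[1],127],y,6)
E
```

```text
[482.4  57.2 146. ] [487.  -69.6 146. ] [484.7  -6.2 146. ]
1.6070580273192268 126.88341105124815 [403.1  11.4  85. ] [325.7  82.5 129. ]
from [478.7 -54.4 233.8] 1.623 d [   6.    48.2 -106.8] dyaw -0.016 t 11.7
[0.4  0.07 0.89 0.02];[0.4  0.07 0.89 0.02];[0.4  0.07 0.89 0.02];[0.4  0.07 0.89 0.02];[0.4  0.07 0.89 0.02];[0.4  0.07 0.89 0.02];
```

Request:
jog_arm(commands="0.6 0.1 0.8 0.02; 0.6 0.1 0.8 0.02; 0.6 0.1 0.9 0.02; 0.6 0.06 0.9 0.02; 0 0 0.9 0.02")

```text
time_s: 12.2
tcp_pos: [483.2, -2.9, 146.1]
tool_rot: [0.692, 0.722, -0.0, -0.001]
wrist_force: [0.6, -0.4, 0.3]
finger_gap: 93.2
gripper_force: 0.0
```

Request:
jog_arm(commands="0 0 0.6 0; 0 0 0.4 0; 0 0 0 0; 0 0 0 0; 0 0 0 0", claw=0.4)

```text
time_s: 12.7
tcp_pos: [484.1, -5.7, 129.4]
tool_rot: [0.693, 0.721, 0.0, 0.0]
wrist_force: [0.0, -0.5, 0.3]
finger_gap: 57.7
gripper_force: 0.0
```

Request:
jog_arm(commands="0 0 0 0; 0 0 0 0; 0 0 0 0; 0 0 0 0; 0 0 0 0", claw=1)

```text
time_s: 13.2
tcp_pos: [483.8, -5.6, 128.7]
tool_rot: [0.693, 0.721, 0.0, 0.0]
wrist_force: [-0.4, -0.5, -0.3]
finger_gap: 17.7
gripper_force: 0.0
```

Request:
jog_arm(commands="0 0 0 0; 0 0 0 0; 0 0 0 0")

```text
time_s: 13.5
tcp_pos: [483.4, -5.6, 128.6]
tool_rot: [0.693, 0.721, -0.0, -0.0]
wrist_force: [-5.7, -0.2, 3.5]
finger_gap: 13.0
gripper_force: 30.0
```

```bash
python3 - <<'E'
from h import *
s=manip.get_state();print(yaw(),s['moment'],s['wrist_force'],s['tcp_pos'],s['finger_gap'],s['gripper_force'])
E
```

```text
1.6097513841766056 [-0.09780353  0.89412921 -0.02758773] [-5.71090306 -0.16337111  3.50331837] [483.37516771  -5.64290434 128.59846648] 13.037970138509866 29.998699128627777
```

```bash
python3 - <<'E'
import numpy as np
f=np.arctan2(45,250)+np.linspace(0,.785,16); x=-254*np.cos(f); z=254*np.sin(f)
print(np.c_[np.diff(x),-np.diff(z)].round(3)/20)
E
```

```text
[[ 0.1348  -0.65075]
 [ 0.16865 -0.6428 ]
 [ 0.20205 -0.6331 ]
 [ 0.2349  -0.62165]
 [ 0.2671  -0.6085 ]
 [ 0.29855 -0.5937 ]
 [ 0.3292  -0.5773 ]
 [ 0.35895 -0.5593 ]
 [ 0.3877  -0.53975]
 [ 0.4154  -0.5187 ]
 [ 0.442   -0.4963 ]
 [ 0.46735 -0.4725 ]
 [ 0.4914  -0.4474 ]
 [ 0.51415 -0.42105]
 [ 0.53545 -0.3936 ]]
```

Request:
jog_arm(commands="0 0.13 -0.65 0; 0 0.17 -0.64 0; 0 0.2 -0.63 0; 0 0.23 -0.62 0; 0 0.27 -0.61 0")

```text
time_s: 14.0
tcp_pos: [503.5, -5.0, 193.4]
tool_rot: [0.693, 0.721, -0.001, -0.0]
wrist_force: [-8.2, -2.5, 0.4]
finger_gap: 13.2
gripper_force: 30.0
```

```bash
python3 - <<'E'
from h import *
s=manip.get_state();print(yaw(),s['moment'],s['wrist_force'],s['tcp_pos'],s['finger_gap'],s['gripper_force'])
x=s['tcp_pos'][0]-483.4; z=s['tcp_pos'][2]-128.6; print(np.arctan2(45+z,250-x)-.178, np.hypot(45+z,250-x))
E
```

```text
1.6096018529839542 [-0.54051824  1.53324919 -0.0140797 ] [-8.22739621 -2.47414403  0.37433492] [503.54928646  -5.01659747 193.35529835] 13.18972441397328 30.00341087579727
0.2674917418439259 254.7107693678641
```

Request:
jog_arm(commands="0 0.3 -0.59 0; 0 0.33 -0.58 0; 0 0.36 -0.56 0; 0 0.39 -0.54 0; 0 0.42 -0.52 0")

```text
time_s: 14.5
tcp_pos: [539.0, -3.9, 250.3]
tool_rot: [0.693, 0.721, -0.001, -0.0]
wrist_force: [-18.2, -5.4, 11.7]
finger_gap: 13.0
gripper_force: 30.0
```

Request:
jog_arm(commands="0 0.44 -0.5 0; 0 0.47 -0.47 0; 0 0.49 -0.45 0; 0 0.51 -0.42 0; 0 0.53 -0.39 0")

```text
time_s: 15.0
tcp_pos: [588.6, -2.2, 295.6]
tool_rot: [0.693, 0.721, 0.0, 0.001]
wrist_force: [-9.7, -6.6, 10.3]
finger_gap: 12.8
gripper_force: 30.0
```

Request:
jog_arm(commands="0 0 0 0; 0 0 0 0; 0 0 0 0; 0 0 0 0; 0 0 0 0")

```text
time_s: 15.5
tcp_pos: [588.5, -2.2, 295.3]
tool_rot: [0.693, 0.721, 0.0, 0.001]
wrist_force: [-9.5, -7.0, 11.4]
finger_gap: 13.3
gripper_force: 30.0
```

```bash
python3 - <<'E'
from h import *
s=manip.get_state();print(yaw(),s['moment'],s['wrist_force'],s['tcp_pos'],s['finger_gap'],s['gripper_force'])
x=s['tcp_pos'][0]-483.4; z=s['tcp_pos'][2]-128.6; print(np.arctan2(45+z,250-x)-.178, np.hypot(45+z,250-x))
a=snap('scene','s9');w=snap('wrist','w9')['image']
cv2.imwrite('pics/end.png',np.hstack([cv2.resize(a['image'][130:310,150:350],(400,360)),cv2.resize(w,(400,360))])[:,:,::-1])
E
```

```text
1.6091143031302546 [-1.0696316   1.63611522 -0.0713693 ] [-9.45361137 -7.04774221 11.44295947] [588.45242491  -2.17899305 295.25895353] 13.2790937568942 30.012095868587494
0.7923333810519126 256.533257362096
```

View pics/end.png

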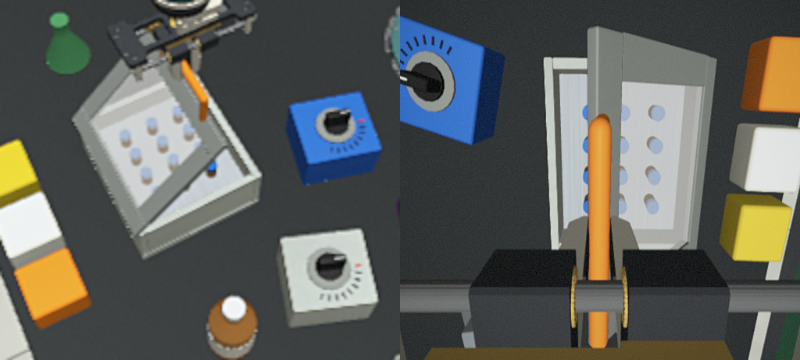

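The fingers grip the bar at (598,290) with the hood open at about 0.79 rad. The white knob at (330,265) points to its red tick at (360,265). Nothing touches the hood, so I'm handing in.

```bash
python3 -c "
from cell import manip
print(manip.job_done())"
```

```text
the job is handed in; nothing more can be done
None
```

The knob is at its anticlockwise end stop (heat off) and the gripper is holding the hood steady at about 45 degrees (0.79 rad, worked out from the gripper position); the job is handed in, but no verdict came back.

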